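# Shim the rocking laser stand

## Task

The line-laser stand rocks because the foot under its orange pad has lost its rubber boot. Push the wooden wedge along the bench, thin end first, under that bare foot until it is snug and the stand, still level, no longer rocks, then press down on the orange pad to prove that it stays firm, and move clear. Only push and press: lift or carry nothing, do not shift the stand, and leave the glue jar, the offcut and the tub alone.

Things in the scene. Friction and masses are not known exactly. Their poses are not given: they have to be found in the camera images.
- stand: Loose line-laser stand, 1.8 kg: level grey cross of four arms (26 mm wide, 34 to 46 mm above the bench), 30 mm column, black and orange head (70 mm in x; y -33 to +57 mm; 127 to 191 mm up). Origin: on the bench under the hub; z up. Feet 115 mm from the hub: three black rubber, 34 mm high; the -y one is bare. Untouched it stands level on the rubber feet
- bare_foot (a point): Lowest point of the bare foot on the stand's -y arm, a round-ended steel stub of 12 mm radius straight under the orange pad. It hangs 12 mm above the bench while the stand is level; over about 5 N down on the pad rocks the stand (by up to 0.1 rad) unless something fills the gap
- pad: Orange round pad of 40 mm diameter and 16 mm height on the end of the arm over the bare foot, fixed to the stand. Origin: centre of its underside; its axes are the stand's
- pad_top (a point): Centre of the orange pad's flat top, 50 mm above the bench while the stand is level: where to press. 8 N or more, kept for half a second, is a good test
- wedge: Loose wooden wedge, about 60 g, 110 mm long (its x), 42 mm wide (its y), lying flat. Origin: centre of its underside. Thin end (4 mm) at x = +55 mm, pointing roughly at the bare foot; the top rises evenly to 24 mm at the upright butt at x = -55 mm. Snug when the bare foot is over x = about +12 mm (43 mm in from the thin end) and within 18 mm of the centre line
- butt (a point): Middle of the wedge's butt face, 12 mm above the bench: where to push, along the wedge's +x. Its centre of mass lies about 43 mm ahead of the butt. The push is about 1 N while the wedge slides free; once it is snug it stiffens by several N within about 3 mm, and pushing on (about 9 N) shifts the stand
- glue: Yellow glue jar with an orange cap, 60 mm diameter, 75 mm high, standing. Origin: centre of its underside. Not part of the work
- offcut: Plywood offcut, 45 x 70 x 36 mm. Origin: centre of its underside. Not part of the work
- tub: Blue open plastic tub, 72 mm diameter, 70 mm high. Origin: centre of its underside. Not part of the work
There are look-alikes about, which are no part of the job. Of the things like the wedge, leave any that is pink; of the rest the smaller one is meant.

How it is judged:
On the way, in this order (a step that is already met when the one before it is completed fails the run):
1. the wedge lies under the bare foot, pushed in until it is snug, the stand level (x of bare_foot in the frame of wedge between 0.002 and 0.017 m and y of bare_foot in the frame of wedge between -0.018 and 0.018 m and angle between stand's own z axis and vertical below 0.013 rad), for 0.2 s.
2. the orange pad is pressed with over 5 N while the wedge carries the foot and the stand stays level (all of step 1 and contact force between the fingers and pad above 5 N and contact force between wedge and stand above 1 N), for 0.3 s.
At the end, for the whole second after the job is handed in: The wedge lies flat under the bare foot, the foot over a point 2 to 17 mm from the wedge's middle towards the thin end and within 18 mm of its centre line; the stand is within 0.013 rad of level, within 10 mm of where it stood, and both are at rest (all of step 1 and linear speed of each of stand, wedge below 0.01 m/s and angle between wedge's own z axis and vertical below 0.05 rad and height (world z) of wedge below 0.004 m and distance of stand from where it was at the start of the episode below 0.01 m); the robot touches nothing.
It fails at once if the wedge is lifted off the bench or tipped (height (world z) of wedge above 0.01 m or angle between wedge's own z axis and vertical above 0.35 rad).
It fails at once if the stand is lifted or knocked over (height (world z) of stand above 0.012 m or angle between stand's own z axis and vertical above 0.25 rad).
It fails at once if the stand is shifted by more than 10 mm (distance of stand from where it was at the start of the episode above 0.01 m).
It fails at once if the glue jar, the offcut or the tub is disturbed (distance of any of glue, offcut, tub from where it was at the start of the episode above 0.02 m).
It also fails if it takes over 54 s, if anything falls off the work surface, if the arm or the gripper's body presses on something with over 40 N, if the wrist force passes 120 N, or if a joint passes its speed limit or range.

## Robot

A 7-joint arm with a two-finger parallel gripper is mounted at the origin on the work surface. World frame = base frame: x ahead of the robot, y to its left, z up, the work surface at z = 0. Lengths are in m, angles in rad, forces in N, time in s.
With the tool pointing down it reaches from about 0.425 to 0.975 m from the base axis. Payload 16.7 kg.
Tool frame: the origin (TCP) lies midway between the tips of the shut fingers; the grasp point (between the pads) lies 19 mm behind it; z points along the fingers, y is the direction in which the jaws open and shut (so a half turn about z gives the same grasp; the last joint's range is limited). The gripper opens to 85 mm and grips with 20 to 120 N. Pads are 22 mm wide; open, the fingers measure 114 mm over their backs; the gripper's body (76 mm by 85 mm) begins 54 mm behind the grasp point. The pads swing forward as they close: fully open they stand 13 mm farther back than shut.
Start: joints at [1.04, 0.426, 0.074, 1.606, -0.034, 1.111, -0.067], TCP at [0.251, -0.626, 0.205] pointing down, gripper open.
Joint ranges: [-2.85, 2.85], [-0.5, 2.14], [-1.23, 1.37], [0.21, 2.46], [-1.02, 4.16], [0.16, 2.05], [-2.73, 2.73]. Speed limits (rad/s): [1.89, 1.89, 2.39, 2.39, 3.01, 3.01, 3.01].

## Interface

Orientations are given as [roll, pitch, yaw] about the fixed x, y, z axes, in that order (R = Rz(yaw) Ry(pitch) Rx(roll)).
In Python, from workcell import manip gives the robot as it stands.
- The arm moves only by the shell command python3 -m creep 'ROWS'. ROWS is JSON, one flat list of numbers, 5 for each row, row after row: the shift along the tool's x, y, z in m, then the turn about the tool's z in rad, then the opening, from 0 (shut) to 1 (fully open). A call has 1 to 10 rows; each row shifts and turns the pose as measured when the row begins, along the tool's axes as they then stand; what a row does not reach is not made up. A row lasts 1/12 s, in which the tool goes at most 41.7 mm and 7.16 degrees, less where a joint would pass 70% of its speed; a pose out of reach is approached as far as the arm can. A call is refused whole if a number of a shift passes 0.0417 or a number of a turn 0.125, either way. A call with a gripper value outside its range is refused whole. The fingers move at their own pace and stop on an object; the grip force is fixed at half the most. Time passes only in rows, so rows that do not move let the fingers close. It gives the time, the measured TCP pose, the force and the opening at its end, in the units of the state.
- manip.get_obs(): the state, without advancing time (a new reading comes with each control period).
- manip.snapshot(name): name is "side" or "top" or "wrist"; returns (picture, depth): 480x640x3 uint8, red, green, blue; 480x640 float32, m along the optical axis (not along the pixel's ray), 0 where there is no reading.
- manip.get_calibration(name): a dict with "fx", "fy", "cx", "cy" (pixels), "D" ([k1, k2, p1, p2, k3] as OpenCV has them; the pictures are not rectified), "rvec" (rotation vector, rad) and "tvec" (3), from world to camera coordinates, as OpenCV has them; the wrist camera has in their place "T_tool_cam" (4x4, takes a point from camera to tool coordinates, whose origin is the TCP and whose axes are the flange's). Camera axes: x right, y down, z forward; pixel columns grow to the right and rows downward; lengths in m; the calibration is good to about 2 mm. A picture is of the moment at which its call begins: read the wrist's pose just before it. get_calibration takes no time and is no camera call.
- manip.finish_job(): hands the job in, once; it reports no verdict.
Trained networks look in the newest picture that a camera, given by its name, has taken for a name from the list of things; names that differ only in an ending like _2 or _b are one class to them, and where a whole thing is asked for, a point or a joint stands for the part that bears it (a point fixed in the world has none). Each returns a list of dicts, best first, with "score" (0 to 1); they miss things now and then, are a little off and sometimes report something else, mostly with a low value. They report only what shows in the picture. A call takes as long as a camera call. They do not tell look-alikes from the thing itself.
- manip.search_frame(name, camera): "position" ([x, y, z] in m, in world coordinates, good to about 4 mm: the middle of the surface that is visible of it).
- manip.cut_out(name, camera): "region" (480x640 bool, what is visible of it).
- manip.tip_of(name, camera): "position" ([x, y, z] in m, in world coordinates, good to about 4 mm: a listed point, or the origin of a listed thing).
The state is a dict: "time_s": time; "joints": joint angles; "qd": joint speeds; "joint_torque": joint torques, N m; "ee_pos": TCP position; "eef_rot": TCP orientation; "wrist_force": force on the tool from outside, world axes, zero at the start; "moment": the same for the moment, N m; "gripper_width": finger opening in m.
Only numpy, scipy, OpenCV 4.12 (cv2) and the standard library are available. Lean on these libraries where they do the work, as an engineer would, in place of code of your own. Each camera call takes 0.05 s, during which the arm holds its last target.

## Working session

There is one attempt and no reset: what is moved stays moved. The work goes in short steps, Python scripts to look and compute and a shell command to move; the robot and the scene stay as the last step left them, time stands still between calls to the robot, and variables do not carry over. Pictures are saved under pics/ and viewed, and the job is handed in when it is done.

```bash
mkdir -p pics; cat > h.py <<'E'
import numpy as np, cv2
from workcell import manip
from scipy.spatial.transform import Rotation as R
def save(n,img): cv2.imwrite('pics/'+n+'.png',cv2.cvtColor(img,cv2.COLOR_RGB2BGR))
def cam_T(name,obs=None):
    c=manip.get_calibration(name)
    if 'T_tool_cam' in c:
        T=np.eye(4);T[:3,:3]=R.from_euler('xyz',obs['eef_rot']).as_matrix();T[:3,3]=obs['ee_pos']
        return c,T@np.array(c['T_tool_cam'])
    Rm=cv2.Rodrigues(np.array(c['rvec'],float))[0];T=np.eye(4);T[:3,:3]=Rm.T;T[:3,3]=-Rm.T@np.array(c['tvec']).ravel()
    return c,T
def cloud(name,depth,obs=None):
    c,T=cam_T(name,obs)
    K=np.array([[c['fx'],0,c['cx']],[0,c['fy'],c['cy']],[0,0,1]])
    v,u=np.mgrid[:480,:640]
    p=cv2.undistortPoints(np.stack([u.ravel(),v.ravel()],1).astype(np.float64)[:,None],K,np.array(c['D'],float))[:,0]
    d=depth.ravel()
    P=np.c_[p*d[:,None],d]@T[:3,:3].T+T[:3,3]
    P[d==0]=np.nan
    return P.reshape(480,640,3)
E
python3 - <<'E'
from h import *
o=manip.get_obs();print({k:np.round(v,4) for k,v in o.items()})
for n in ['top','side','wrist']:
    im,d=manip.snapshot(n);save(n+'0',im);np.save(n+'0.npy',d)
    for t in ['wedge','stand','pad_top','bare_foot','butt']:
        print(n,t,[(np.round(r['position'],3),round(r['score'],2)) for r in manip.tip_of(t,n)])
print(manip.get_obs()['time_s'])
E
```

```text
{'time_s': np.float64(0.0), 'joints': array([ 1.0395,  0.4267,  0.0738,  1.6066, -0.0341,  1.1108, -0.0671]), 'qd': array([ 0.0008,  0.0006,  0.0011,  0.0003, -0.0006,  0.0007,  0.0001]), 'joint_torque': array([-1.00000e-04, -9.49822e+01,  3.76110e+00, -4.63502e+01,
        1.91000e-02,  1.01000e-02,  0.00000e+00]), 'ee_pos': array([ 0.2513, -0.626 ,  0.2046]), 'eef_rot': array([-3.1403e+00,  1.0000e-04,  3.8180e-01]), 'wrist_force': array([ 0.2792,  0.0443, -0.1873]), 'moment': array([0.0064, 0.0212, 0.0066]), 'gripper_width': np.float64(0.0853)}
top wedge [(array([ 0.368, -0.123,  0.   ]), 0.95), (array([ 0.538, -0.123,  0.005]), 0.69), (array([ 0.668, -0.222,  0.003]), 0.61), (array([ 0.787, -0.119,  0.002]), 0.56)]
top stand [(array([ 0.572,  0.105, -0.   ]), 0.92)]
top pad_top [(array([ 0.56 , -0.009,  0.053]), 0.65)]
top bare_foot [(array([ 0.558, -0.01 ,  0.01 ]), 0.75)]
top butt [(array([ 0.521, -0.178,  0.011]), 0.88), (array([ 0.293, -0.118,  0.019]), 0.78), (array([ 0.618, -0.196,  0.012]), 0.6)]
side wedge [(array([ 0.539, -0.128,  0.002]), 0.94), (array([ 0.667, -0.225,  0.   ]), 0.89), (array([ 0.371, -0.126,  0.004]), 0.78)]
side stand [(array([0.577, 0.104, 0.002]), 0.55)]
side pad_top [(array([ 0.558, -0.008,  0.048]), 0.58)]
side bare_foot [(array([ 0.561, -0.006,  0.012]), 0.69)]
side butt [(array([ 0.29 , -0.109,  0.015]), 0.89), (array([ 0.52 , -0.177,  0.016]), 0.86), (array([ 0.621, -0.191,  0.01 ]), 0.85)]
wrist wedge []
wrist stand []
wrist pad_top []
wrist bare_foot []
wrist butt []
0.9
```

View pics/top0.png

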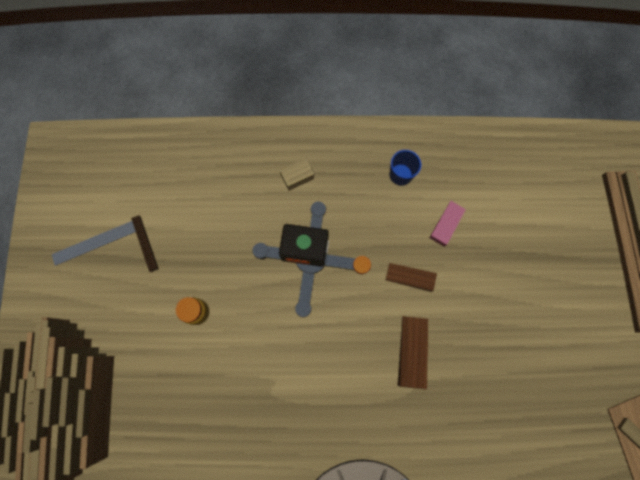

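View pics/side0.png

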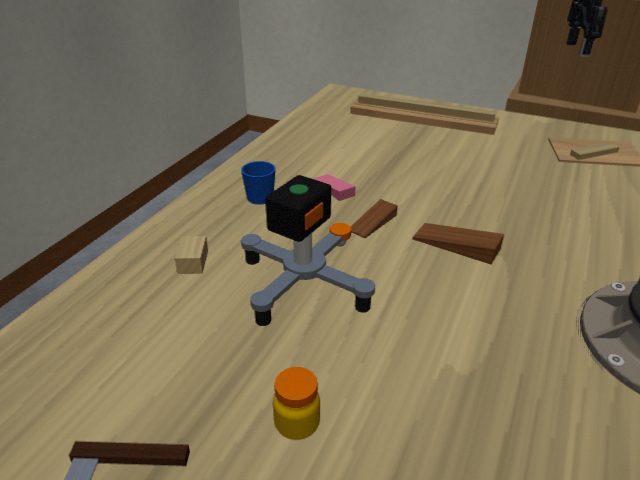

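The top view shows the meant small brown wedge at about (411, 277). The larger brown one is at (414, 352), the pink one at (447, 223), and the orange pad at (362, 265). Next I'll measure the wedge and pad precisely.

```bash
python3 - <<'E'
from h import *
for n in ['top','side']:
    im,d=manip.snapshot(n);P=cloud(n,d);hsv=cv2.cvtColor(im,cv2.COLOR_RGB2HSV)
    bg=(P[...,2]<0.003)&(P[...,0]>.3)&(P[...,0]<.8)&(abs(P[...,1])<.3); print(n,'bench z',np.nanmedian(P[bg][:,2]))
    for r in manip.cut_out('wedge',n):
        m=r['region'];Q=P[m];Q=Q[~np.isnan(Q[:,0])]
        c=np.median(Q,0)
        print(n,'wedge',round(r['score'],2),c.round(3),m.sum())
        if np.hypot(c[0]-.538,c[1]+.123)<.03:
            Q=Q[(Q[:,2]>.0015)]
            rect=cv2.minAreaRect(Q[:,:2].astype(np.float32)*1000);print(rect)
            A=np.c_[Q[:,:2],np.ones(len(Q))]
            w=np.linalg.lstsq(A,Q[:,2],rcond=None)[0];print('slope dir',np.degrees(np.arctan2(-w[1],-w[0])),np.hypot(*w[:2]),'expected .1818')
            print(np.percentile(Q[:,2],[2,50,98]).round(4))
    m=(hsv[...,0]<16)&(hsv[...,1]>180)&(hsv[...,2]>120)&(np.hypot(P[...,0]-.56,P[...,1]+.008)<.04)
    Q=P[m];T=Q[Q[:,2]>.044];print('pad',len(Q),T.mean(0).round(4),((T.max(0)+T.min(0))/2).round(4),cv2.minEnclosingCircle(T[:,:2].astype(np.float32)*1000))
    for t in ['stand','pad_top','bare_foot','butt','pad','wedge']:
        print(n,t,[(np.round(r['position'],3),round(r['score'],2)) for r in manip.tip_of(t,n)])
print(manip.get_obs()['time_s'])
E
```

```text
top bench z 0.00019043728818468608
top wedge 0.82 [ 0.536 -0.123  0.013] 977
((536.7811889648438, -121.62185668945312), (115.0250473022461, 43.94966506958008), 73.42411041259766)
slope dir 86.79885395758998 0.17391617015722646 expected .1818
[0.0026 0.0137 0.024 ]
top wedge 0.71 [ 0.664 -0.214  0.015] 747
top wedge 0.65 [ 0.365 -0.116  0.019] 2017
pad 125 [ 0.5607 -0.0063  0.0503] [ 0.559  -0.0045  0.0507] ((559.4342651367188, -3.6844289302825928), 18.036714553833008)
top stand [(array([0.575, 0.105, 0.002]), 0.56)]
top pad_top [(array([ 0.559, -0.009,  0.054]), 0.75)]
top bare_foot [(array([ 0.556, -0.005,  0.013]), 0.59)]
top butt [(array([ 0.62 , -0.192,  0.012]), 0.9), (array([ 0.522, -0.177,  0.009]), 0.78), (array([ 0.297, -0.116,  0.02 ]), 0.63), (array([ 0.56 , -0.004,  0.038]), 0.45)]
top pad [(array([ 0.559, -0.007,  0.035]), 0.83), (array([ 0.79 , -0.116, -0.001]), 0.36)]
top wedge [(array([ 0.67 , -0.221,  0.004]), 0.81), (array([ 0.535, -0.124,  0.006]), 0.64)]
side bench z 0.00028307128422033756
side wedge 0.9 [ 0.352 -0.104  0.017] 2115
side wedge 0.7 [ 0.641 -0.2    0
[... 151 characters left out ...]
766)
slope dir 109.22559760454074 0.18729391176875235 expected .1818
[0.0021 0.0126 0.0236]
pad 201 [ 0.5586 -0.0052  0.0502] [ 0.559  -0.0055  0.05  ] ((558.8410034179688, -5.064947128295898), 20.24172019958496)
side stand [(array([ 0.575,  0.106, -0.   ]), 0.67)]
side pad_top [(array([ 0.559, -0.006,  0.048]), 0.82)]
side bare_foot [(array([ 0.556, -0.006,  0.01 ]), 0.56)]
side butt [(array([ 0.289, -0.113,  0.015]), 0.97), (array([ 0.617, -0.193,  0.008]), 0.92), (array([ 0.522, -0.179,  0.015]), 0.6)]
side pad [(array([ 0.559, -0.008,  0.034]), 0.63)]
side wedge [(array([ 0.54 , -0.128, -0.   ]), 0.78), (array([ 0.669, -0.224,  0.001]), 0.77), (array([ 0.371, -0.127,  0.003]), 0.56)]
1.7
```

Estimates: wedge centre (0.537, −0.122), yaw about 75°, butt (0.522, −0.175), pad and foot (0.559, −0.006). I'll close the fingers to about 10 mm and use them as a flat pusher. First I turn the tool x axis to the push direction, yaw about 1.33.

```bash
python3 -m creep '[0,0,0,-0.118,0.12, 0,0,0,-0.118,0.12, 0,0,0,-0.118,0.12, 0,0,0,-0.118,0.12, 0,0,0,-0.118,0.12, 0,0,0,-0.118,0.12, 0,0,0,-0.118,0.12, 0,0,0,-0.118,0.12, 0,0,0,0,0.12]'
cat > to.py <<'E'
import sys
from h import *
o=manip.get_obs();t=np.array(list(map(float,sys.argv[1:4])));yaw=float(sys.argv[4])
M=R.from_euler('xyz',o['eef_rot']).as_matrix()
print('t',round(float(o['time_s']),2),'pos',o['ee_pos'].round(4),'rot',o['eef_rot'].round(4),'w',round(float(o['gripper_width']),4),'F',o['wrist_force'].round(2),'j',o['joints'].round(2))
print('tool shift',((t-o['ee_pos'])@M).round(4),'turn',round(float(-(yaw-o['eef_rot'][2])),4))
E
python3 to.py 0.506 -0.225 0.12 1.326
```

```text
time_s: 2.45
ee_pos: [0.2517, -0.6263, 0.2053]
eef_rot: [-3.141, 0.0, 1.371]
wrist_force: [-0.0, 0.5, 0.5]
gripper_width: 0.0104
t 2.45 pos [ 0.2517 -0.6263  0.2053] rot [-3.1414e+00  2.0000e-04  1.3709e+00] w 0.0104 F [-0.02  0.48  0.53] j [ 1.18  0.43 -0.12  1.6   0.06  1.12  0.85]
tool shift [0.4438 0.1696 0.0852] turn 0.0449
```

```bash
python3 -m creep '[0.036,0.014,0.005,0.004,0.12, 0.036,0.014,0.005,0.004,0.12, 0.036,0.014,0.005,0.004,0.12, 0.036,0.014,0.005,0.004,0.12, 0.036,0.014,0.005,0.004,0.12, 0.036,0.014,0.005,0.004,0.12, 0.036,0.014,0.005,0.004,0.12, 0.036,0.014,0.005,0.004,0.12, 0.036,0.014,0.005,0.004,0.12, 0.036,0.014,0.005,0.004,0.12]'
python3 to.py 0.506 -0.225 0.12 1.326
```

```text
time_s: 3.28
ee_pos: [0.4746, -0.3071, 0.1534]
eef_rot: [3.139, 0.006, 1.265]
wrist_force: [1.0, -1.2, 0.2]
gripper_width: 0.0099
t 3.28 pos [ 0.4746 -0.3071  0.1534] rot [3.1393 0.0058 1.265 ] w 0.0099 F [ 0.97 -1.15  0.18] j [ 0.68  0.31 -0.27  1.9   0.11  0.94  0.05]
tool shift [0.0879 0.0051 0.0329] turn -0.061
```

```bash
python3 -m creep '[0.029,0.0015,0.01,-0.02,0.12, 0.029,0.0015,0.01,-0.02,0.12, 0.029,0.0015,0.01,-0.02,0.12, 0,0,0,0,0.12,0,0,0,0,0.12]'
python3 - <<'E'
from h import *
o=manip.get_obs();im,d=manip.snapshot('wrist');save('w1',im)
P=cloud('wrist',d,o)
for r in manip.cut_out('wedge','wrist'):
    m=r['region'];Q=P[m];Q=Q[~np.isnan(Q[:,0])]
    print(r['score'],np.median(Q,0).round(3),m.sum(),cv2.minAreaRect(Q[Q[:,2]>.0025][:,:2].astype(np.float32)*1000),np.percentile(Q[:,2],[2,98]).round(4))
for t in ['butt','bare_foot','pad_top','wedge']: print(t,[(np.round(r['position'],3),round(r['score'],2)) for r in manip.tip_of(t,'wrist')])
E
python3 to.py 0.506 -0.225 0.12 1.326
```

```text
time_s: 3.7
ee_pos: [0.5107, -0.2118, 0.1217]
eef_rot: [3.137, 0.003, 1.316]
wrist_force: [-0.7, -0.9, 0.5]
gripper_width: 0.0103
0.83 [ 0.536 -0.122  0.014] 9379 ((536.4549560546875, -122.57588195800781), (109.71862030029297, 42.11918258666992), 74.99263000488281) [0.0039 0.0233]
0.79 [ 0.37  -0.12   0.019] 17112 ((367.9320373535156, -120.82826232910156), (59.353912353515625, 154.8781280517578), 83.37732696533203) [0.0049 0.0327]
0.61 [ 0.657 -0.214  0.014] 6945 ((665.720947265625, -219.83657836914062), (41.90857696533203, 110.55671691894531), 57.44470977783203) [0.0038 0.0233]
0.23 [ 0.762 -0.116  0.014] 1294 ((766.0789794921875, -120.87155151367188), (14.83381175994873, 45.02455139160156), 15.729302406311035) [-0.    0.03]
butt [(array([ 0.618, -0.192,  0.014]), 0.9), (array([ 0.522, -0.181,  0.01 ]), 0.83), (array([ 0.288, -0.109,  0.014]), 0.63)]
bare_foot []
pad_top []
wedge [(array([ 0.54 , -0.125,  0.003]), 0.89), (array([ 0.666, -0.22 , -0.   ]), 0.74), (array([ 0.372, -0.125, -0.004]), 0.67)]
t 4.0 pos [ 0.5101 -0.2142  0.1223] rot [3.1361 0.0033 1.3149] w 0.0101 F [ 0.32 -0.04  0.16] j [ 0.54  0.34 -0.32  1.95  0.14  0.87 -0.1 ]
tool shift [-0.0115 -0.0013  0.0023] turn -0.0111
```

View pics/w1.png

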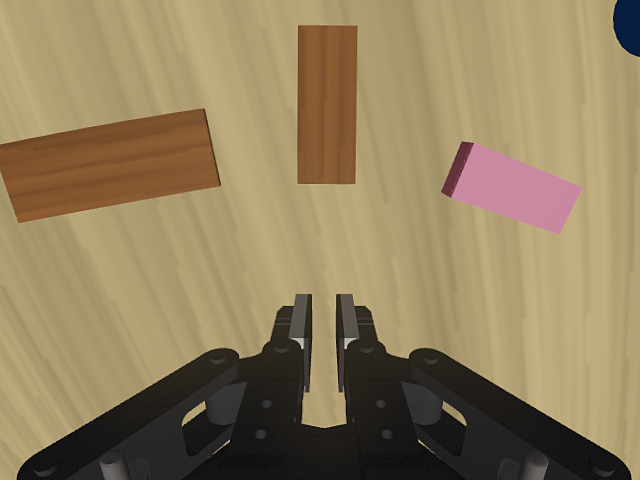

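The wrist view gives the wedge at (0.5365, −0.1226), yaw 75.0°, size 110 × 42 mm, which matches the given size. The foot is 118 mm ahead of its centre and 8 mm off its line, so I turn to 77° and lower behind the butt.

```bash
python3 -m creep '[0,0.003,0.028,-0.01,0.12, 0,0,0.028,-0.01,0.12, 0,0,0.028,-0.01,0.12, 0,0,0.022,0,0.12, 0,0,0,0,0.12, 0,0,0,0,0.12]'
python3 to.py 0.5135 -0.214 0.009 1.345
```

```text
time_s: 4.5
ee_pos: [0.5147, -0.2224, 0.0159]
eef_rot: [3.129, 0.006, 1.334]
wrist_force: [0.3, -0.1, 0.7]
gripper_width: 0.0104
t 4.5 pos [ 0.5147 -0.2224  0.0159] rot [3.1293 0.0059 1.3342] w 0.0104 F [ 0.28 -0.05  0.69] j [ 0.51  0.49 -0.28  2.    0.22  0.66 -0.14]
tool shift [ 0.0079 -0.0032  0.0068] turn -0.0108
```

```bash
python3 -m creep '[0,-0.003,0.006,-0.01,0.12, 0.007,0,0,0,0.12, 0.006,0,0,0,0.12, 0,0,0,0,0.12]'
python3 to.py 0.5223 -0.1757 0.009 1.345
```

```text
time_s: 4.83
ee_pos: [0.5161, -0.2099, 0.0133]
eef_rot: [3.125, 0.007, 1.342]
wrist_force: [-0.2, -0.8, -0.0]
gripper_width: 0.0102
t 4.83 pos [ 0.5161 -0.2099  0.0133] rot [3.1252 0.0069 1.3418] w 0.0102 F [-0.15 -0.77 -0.01] j [ 0.49  0.49 -0.28  2.02  0.23  0.65 -0.17]
tool shift [ 0.0347 -0.0018  0.004 ] turn -0.0032
```

```bash
python3 -m creep '[0.003,-0.001,0.004,0,0.12, 0.005,0,0.001,0,0.12, 0.006,0,0.001,0,0.12, 0.006,0,0.001,0,0.12, 0.006,0,0.001,0,0.12, 0.006,0,0.001,0,0.12, 0,0,0,0,0.12]'
python3 - <<'E'
from h import *
o=manip.get_obs();im,d=manip.snapshot('wrist');save('w2',im)
P=cloud('wrist',d,o)
for r in manip.cut_out('wedge','wrist'):
    m=r['region'];Q=P[m];Q=Q[~np.isnan(Q[:,0])]
    print(r['score'],np.median(Q,0).round(3),m.sum(),cv2.minAreaRect(Q[Q[:,2]>.0025][:,:2].astype(np.float32)*1000),np.percentile(Q[:,2],[2,98]).round(4))
E
python3 to.py 0.5223 -0.1757 0.009 1.345
```

```text
time_s: 5.42
ee_pos: [0.5251, -0.1742, 0.0055]
eef_rot: [3.121, 0.007, 1.343]
wrist_force: [-0.0, -0.1, 1.0]
gripper_width: 0.0102
0.74 [ 0.537 -0.119  0.013] 23954 ((536.4921875, -122.71052551269531), (109.90501403808594, 42.43852996826172), 74.86529541015625) [0.0038 0.0229]
0.73 [ 0.413 -0.126  0.011] 17833 ((406.14215087890625, -125.2027587890625), (59.51984786987305, 78.94292449951172), 83.38838195800781) [0.0023 0.0184]
0.62 [ 0.642 -0.204  0.016] 11890 ((664.1646118164062, -218.90414428710938), (42.747703552246094, 108.47795104980469), 57.326416015625) [0.002  0.0234]
t 5.52 pos [ 0.5248 -0.1755  0.0056] rot [3.1213 0.0076 1.3426] w 0.0102 F [ 0.58 -0.21  0.86] j [ 0.43  0.5  -0.28  2.03  0.24  0.62 -0.24]
tool shift [-0.0007 -0.0023 -0.0035] turn -0.0024
```

View pics/w2.png

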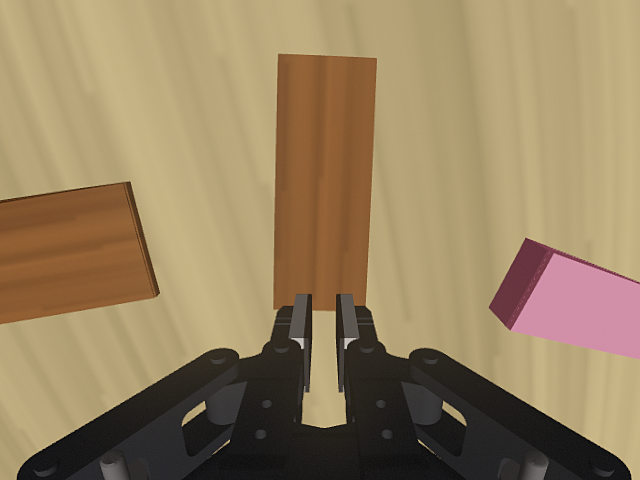

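The butt at row 310 looks level with the fingertips at row 295, yet the wedge has not moved. I'll check the camera geometry and the other views before pushing on.

```bash
python3 - <<'E'
from h import *
print(np.round(manip.get_calibration('wrist')['T_tool_cam'],3))
o=manip.get_obs();im,d=manip.snapshot('wrist');P=cloud('wrist',d,o)
M=R.from_euler('xyz',o['eef_rot']).as_matrix()
for px in [(303,300),(303,320),(303,340),(345,300),(345,340),(290,315),(285,330),(285,345),(362,315),(325,290),(325,305),(325,315)]:
    p=P[px[1],px[0]];print(px,p.round(4),'tool',((p-o['ee_pos'])@M).round(4))
im,d=manip.snapshot('side');save('s2',cv2.resize(im[130:290,250:460],None,fx=3.8,fy=3.8,interpolation=cv2.INTER_CUBIC)[:600])
im,d=manip.snapshot('top');save('t2',cv2.resize(im[200:350,300:500],None,fx=4,fy=4,interpolation=cv2.INTER_CUBIC))
E
```

```text
[[ 0.    -0.953 -0.303  0.078]
 [ 1.     0.001 -0.001  0.   ]
 [ 0.001 -0.303  0.953 -0.168]
 [ 0.     0.     0.     1.   ]]
(303, 300) [ 0.5188 -0.1619  0.0401] tool [ 0.0117 -0.0082 -0.0348]
(303, 320) [ 0.5195 -0.1615  0.0569] tool [ 0.0121 -0.0073 -0.0516]
(303, 340) [ 0.5197 -0.1624  0.0684] tool [ 0.0112 -0.0067 -0.0631]
(345, 300) [ 0.5352 -0.1654  0.0409] tool [ 0.0119  0.0086 -0.0353]
(345, 340) [ 0.5331 -0.1659  0.068 ] tool [ 0.0107  0.0072 -0.0624]
(290, 315) [ 0.513  -0.1649  0.0447] tool [ 0.0074 -0.0132 -0.0394]
(285, 330) [ 0.5124 -0.1635  0.0577] tool [ 0.0086 -0.0138 -0.0525]
(285, 345) [ 0.5154 -0.1579  0.0764] tool [ 0.0145 -0.0117 -0.0711]
(362, 315) [ 0.5405 -0.1705  0.0465] tool [ 0.0081  0.015  -0.0407]
(325, 290) [ 0.5268 -0.1683  0.0218] tool [ 0.0074  0.0007 -0.0162]
(325, 305) [ 0.5252 -0.1752  0.0227] tool [ 0.0003  0.0007 -0.0171]
(325, 315) [ 0.5216 -0.1931 -0.0007] tool [-0.0178  0.0007  0.0064]
```

View pics/s2.png

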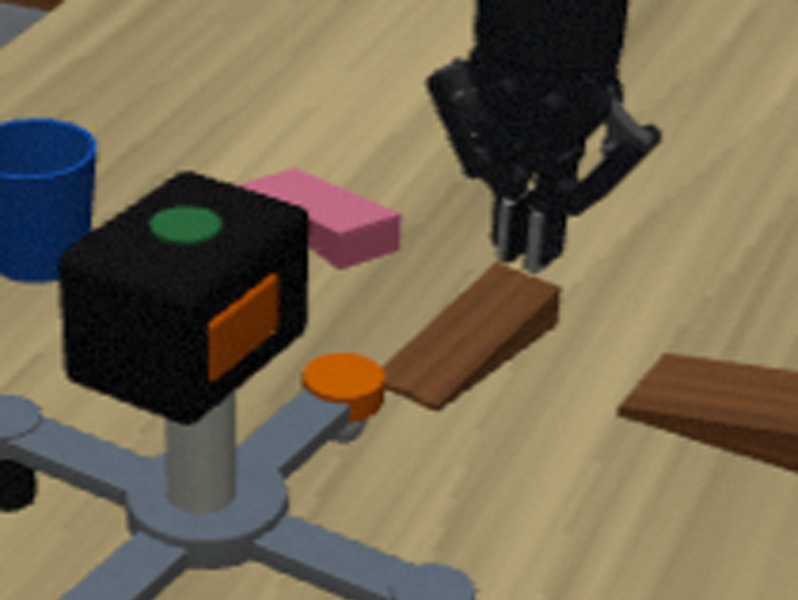

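View pics/t2.png

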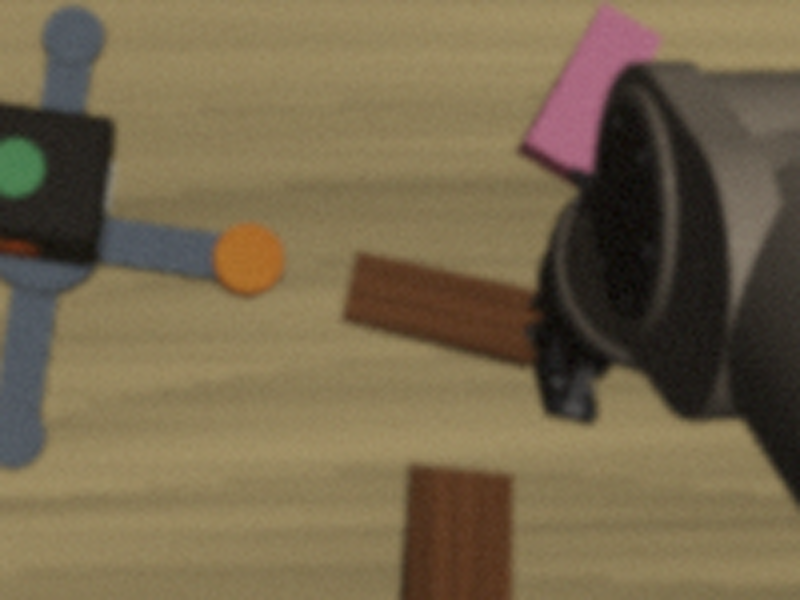

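```bash
python3 - <<'E'
from h import *
print({k:np.round(v,3) for k,v in manip.get_calibration('wrist').items() if k!='T_tool_cam'})
o=manip.get_obs();M=R.from_euler('xyz',o['eef_rot']).as_matrix()
im,d=manip.snapshot('wrist');P=cloud('wrist',d,o)
for c in (303,307,346,280): print(c,[(r,((P[r,c]-o['ee_pos'])@M).round(3).tolist()) for r in range(286,345,6)])
im,d=manip.snapshot('side');P=cloud('side',d)
g=im.max(2)<75
Q=P[g&(np.hypot(P[...,0]-.525,P[...,1]+.1755)<.05)&(P[...,2]<.1)]
print('side fingers lowest z',np.sort(Q[:,2])[:20].round(4)); L=Q[Q[:,2]<np.nanmin(Q[:,2])+.02]; print(L[:15].round(3), o['ee_pos'])
E
```

```text
{'fx': np.float64(368.931), 'fy': np.float64(368.931), 'cx': np.float64(323.582), 'cy': np.float64(242.321), 'D': array([-0.079,  0.   ,  0.   ,  0.   ,  0.   ])}
303 [(286, [0.01, -0.009, -0.017]), (292, [0.007, -0.009, -0.016]), (298, [0.012, -0.008, -0.033]), (304, [0.012, -0.008, -0.039]), (310, [0.012, -0.008, -0.043]), (316, [0.011, -0.008, -0.047]), (322, [0.012, -0.007, -0.053]), (328, [0.012, -0.007, -0.057]), (334, [0.012, -0.007, -0.06]), (340, [0.011, -0.007, -0.062])]
307 [(286, [0.01, -0.007, -0.017]), (292, [0.007, -0.007, -0.017]), (298, [0.012, -0.007, -0.034]), (304, [0.012, -0.006, -0.038]), (310, [0.012, -0.006, -0.044]), (316, [0.012, -0.006, -0.048]), (322, [0.012, -0.006, -0.053]), (328, [0.012, -0.006, -0.057]), (334, [0.012, -0.005, -0.061]), (340, [0.012, -0.005, -0.064])]
346 [(286, [0.01, 0.01, -0.017]), (292, [0.007, 0.01, -0.017]), (298, [0.012, 0.009, -0.034]), (304, [0.012, 0.009, -0.038]), (310, [0.012, 0.008, -0.044]), (316, [0.011, 0.008, -0.047]), (322, [0.012, 0.008, -0.053]), (328, [0.012, 0.008, -0.057]), (334, [0.012, 0.008, -0.061]), (340, [0.
[... 226 characters left out ...]
, -0.016, -0.047]), (328, [0.008, -0.016, -0.051]), (334, [0.008, -0.015, -0.054]), (340, [0.014, -0.014, -0.068])]
side fingers lowest z [-0.002   0.0005  0.001   0.0012  0.0012  0.0014  0.0016  0.0017  0.0024
  0.0027  0.0028  0.0028  0.0029  0.0029  0.0036  0.0038  0.0044  0.0049
  0.0049  0.0051]
[[ 0.504 -0.165  0.017]
 [ 0.504 -0.17   0.014]
 [ 0.506 -0.163  0.016]
 [ 0.504 -0.165  0.015]
 [ 0.503 -0.169  0.013]
 [ 0.508 -0.155  0.017]
 [ 0.507 -0.159  0.015]
 [ 0.506 -0.163  0.013]
 [ 0.504 -0.166  0.012]
 [ 0.504 -0.171  0.009]
 [ 0.509 -0.153  0.016]
 [ 0.507 -0.152  0.017]
 [ 0.507 -0.159  0.013]
 [ 0.506 -0.165  0.009]
 [ 0.504 -0.166  0.009]] [ 0.52463229 -0.17645231  0.00567827]
```

```bash
python3 - <<'E'
from h import *
o=manip.get_obs();M=R.from_euler('xyz',o['eef_rot']).as_matrix()
c=manip.get_calibration('side');K=np.array([[c['fx'],0,c['cx']],[0,c['fy'],c['cy']],[0,0,1]])
im,d=manip.snapshot('side');
big=cv2.resize(im[130:230,340:460],None,fx=6,fy=6,interpolation=cv2.INTER_CUBIC)
for z,col in ((0,(255,0,0)),(-.019,(255,255,0)),(-.032,(0,255,0)),(-.05,(0,255,255))):
    for y in (-.007,.007):
        p=o['ee_pos']+M@np.array([.011,y,z]);q=cv2.projectPoints(p[None],np.array(c['rvec'],float),np.array(c['tvec'],float),K,np.array(c['D'],float))[0].ravel()
        print(z,y,q.round(1)); cv2.circle(big,tuple(int(v) for v in ((q-[340,130])*6+3)),4,col,-1)
save('s3',big)
im,d=manip.snapshot('wrist');P=cloud('wrist',d,o)
for px in [(320,440),(320,425),(265,435),(400,410)]: print(px,((P[px[1],px[0]]-o['ee_pos'])@M).round(3))
E
```

```text
0 -0.007 [387.1 212.4]
0 0.007 [381.3 210. ]
-0.019 -0.007 [387.9 204.5]
-0.019 0.007 [382.  202.2]
-0.032 -0.007 [388.4 199. ]
-0.032 0.007 [382.6 196.7]
-0.05 -0.007 [389.3 191.3]
-0.05 0.007 [383.3 189. ]
(320, 440) [ 0.012 -0.001 -0.105]
(320, 425) [-0.093 -0.002  0.007]
(265, 435) [ 0.018 -0.012 -0.109]
(400, 410) [ 0.018  0.017 -0.103]
```

View pics/s3.png

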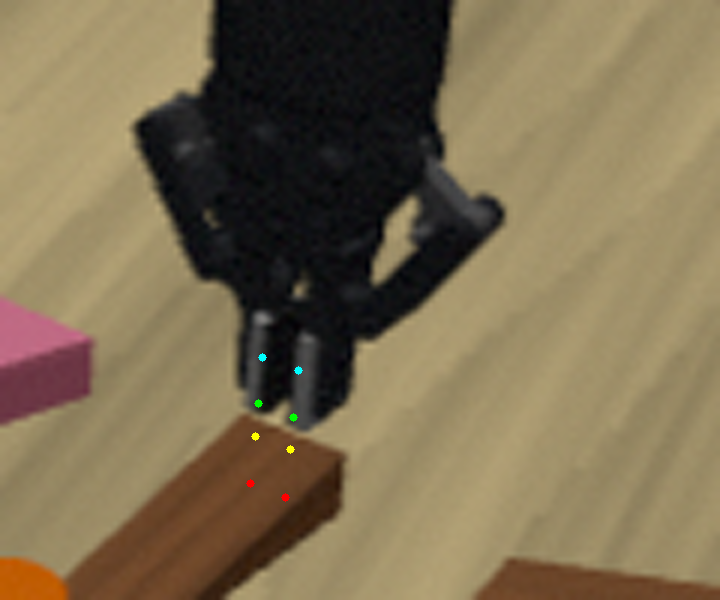

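Both cameras agree that the real fingertips end about 32 mm behind the reported TCP, and the body is offset by the same amount. So the tips are hovering at z≈0.037 over the butt and have touched nothing. I'll allow for that offset from here: back off, then go down to reported z≈−0.024 in steps while watching the force.

```bash
python3 -m creep '[-0.015,0,0,0,0.12, -0.015,0,0,0,0.12, -0.010,0,0,0,0.12, 0,0,0,0,0.12, 0,0,0.008,0,0.12, 0,0,0.006,0,0.12, 0,0,0,0,0.12]'
python3 to.py 0.5223 -0.1757 -0.024 1.345
python3 - <<'E'
from h import *
o=manip.get_obs();M=R.from_euler('xyz',o['eef_rot']).as_matrix()
im,d=manip.snapshot('wrist');P=cloud('wrist',d,o);save('w3',im)
for c in (307,346): print(c,[(r,((P[r,c]-o['ee_pos'])@M).round(3).tolist(),P[r,c].round(3).tolist()) for r in range(284,310,4)])
E
```

```text
time_s: 6.45
ee_pos: [0.516, -0.2163, -0.009]
eef_rot: [3.12, 0.007, 1.341]
wrist_force: [-0.9, -0.5, -0.1]
gripper_width: 0.0105
t 6.45 pos [ 0.516  -0.2163 -0.009 ] rot [3.1199 0.007  1.3409] w 0.0105 F [-0.88 -0.49 -0.15] j [ 0.49  0.53 -0.27  2.02  0.25  0.6  -0.17]
tool shift [ 0.0411 -0.0035  0.0147] turn -0.0041
307 [(284, [0.007, -0.008, -0.01], [0.51, -0.207, 0.001]), (288, [0.005, -0.008, -0.008], [0.509, -0.21, -0.001]), (292, [0.003, -0.008, -0.01], [0.509, -0.211, 0.0]), (296, [0.012, -0.007, -0.031], [0.511, -0.203, 0.022]), (300, [0.012, -0.007, -0.035], [0.512, -0.203, 0.026]), (304, [0.012, -0.006, -0.039], [0.512, -0.203, 0.03]), (308, [0.012, -0.006, -0.042], [0.512, -0.203, 0.032])]
346 [(284, [0.007, 0.011, -0.008], [0.528, -0.212, -0.001]), (288, [0.005, 0.011, -0.009], [0.527, -0.214, -0.0]), (292, [0.003, 0.011, -0.009], [0.527, -0.216, -0.0]), (296, [0.012, 0.009, -0.032], [0.527, -0.206, 0.023]), (300, [0.012, 0.009, -0.035], [0.527, -0.206, 0.026]), (304, [0.012, 0.009, -0.038], [0.527, -0.206, 0.03]), (308, [0.012, 0.009, -0.043], [0.526, -0.206, 0.034])]
```

View pics/w3.png

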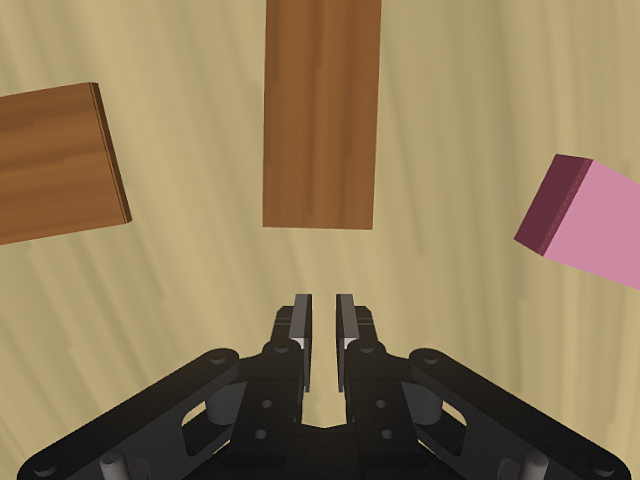

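Lower 14 mm further, shift 3 mm to the left, and advance about 24 mm.

```bash
python3 -m creep '[0,-0.003,0.007,0,0.12, 0,0,0.006,0,0.12, 0,0,0.002,0,0.12, 0,0,0,0,0.12]'
python3 to.py 0.5223 -0.1757 -0.024 1.345
python3 -m creep '[0.008,0,0,0,0.12, 0.008,0,0,0,0.12, 0.006,0,0.0005,0,0.12, 0,0,0,0,0.12]'
python3 to.py 0.5223 -0.1757 -0.024 1.345
```

```text
time_s: 6.83
ee_pos: [0.5137, -0.2139, -0.0255]
eef_rot: [3.12, 0.007, 1.344]
wrist_force: [-2.4, -1.7, 11.1]
gripper_width: 0.01
t 6.83 pos [ 0.5137 -0.2139 -0.0255] rot [3.1201 0.0066 1.3436] w 0.01 F [-2.43 -1.69 11.12] j [ 0.48  0.55 -0.26  2.04  0.26  0.56 -0.18]
tool shift [ 0.0391 -0.0002 -0.0018] turn -0.0014
time_s: 7.17
ee_pos: [0.5194, -0.1951, -0.0252]
eef_rot: [3.118, 0.01, 1.341]
wrist_force: [0.2, 0.0, -0.5]
gripper_width: 0.0103
t 7.17 pos [ 0.5194 -0.1951 -0.0252] rot [3.1182 0.0101 1.3408] w 0.0103 F [ 0.2   0.03 -0.48] j [ 0.44  0.55 -0.25  2.04  0.27  0.56 -0.23]
tool shift [ 0.0196 -0.0016 -0.0015] turn -0.0042
```

The 11 N upward shows the tips touched the bench at about −0.0255. I'll raise 6 mm and start the push in small rows.

```bash
python3 -m creep '[0,0,-0.006,0,0.12, 0.004,0,0,0,0.12, 0.006,0,0,0,0.12, 0.007,0,0,0,0.12, 0.007,0,0,0,0.12, 0.007,0,0,0,0.12, 0,0,0,0,0.12]'
cat > look.py <<'E'
import sys
from h import *
o=manip.get_obs();im,d=manip.snapshot('wrist');save(sys.argv[1],im)
print('t',round(float(o['time_s']),2),'pos',o['ee_pos'].round(4),'rot',o['eef_rot'].round(3),'F',o['wrist_force'].round(2))
P=cloud('wrist',d,o)
for r in manip.cut_out('wedge','wrist'):
    m=r['region'];Q=P[m];Q=Q[~np.isnan(Q[:,0])];Q=Q[Q[:,2]>.0025]
    if np.hypot(*(np.median(Q,0)[:2]-[.545,-.09]))<.06:
        print(round(r['score'],2),m.sum(),cv2.minAreaRect(Q[:,:2].astype(np.float32)*1000))
for t in ['bare_foot','pad_top']: print(t,[(np.round(r['position'],3),round(r['score'],2)) for r in manip.tip_of(t,'wrist')])
E
python3 look.py w4
```

```text
time_s: 7.75
ee_pos: [0.5273, -0.1606, -0.019]
eef_rot: [3.118, 0.009, 1.342]
wrist_force: [-0.1, -0.5, -0.1]
gripper_width: 0.0102
t 7.75 pos [ 0.5273 -0.1606 -0.019 ] rot [3.118 0.009 1.342] F [-0.08 -0.54 -0.13]
0.73 35740 ((541.5174560546875, -94.79060363769531), (110.10877990722656, 42.5082893371582), 76.85091400146484)
bare_foot []
pad_top []
```

View pics/w4.png

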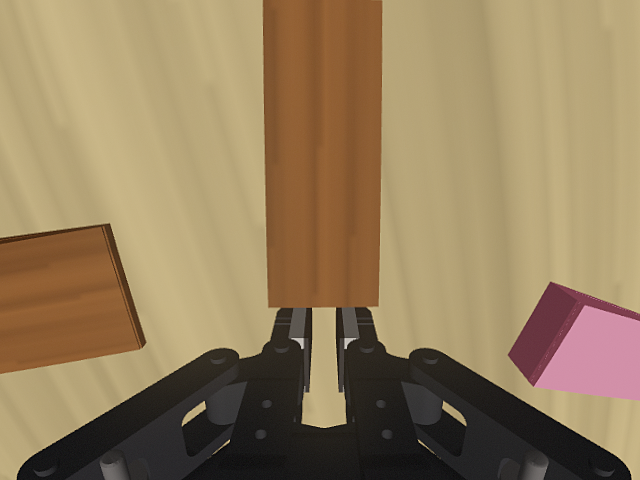

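The wedge is flush against the fingers (butt at row 305, columns 270–378) at yaw 76.9°. The foot is 90 mm ahead and 3 mm off the line, so about 78 mm of travel remains. I'll push about 62 mm.

```bash
python3 -m creep '[0.007,0,0,0,0.12, 0.008,0,0,0,0.12, 0.008,0,0,0,0.12, 0.008,0,0,0,0.12, 0.008,0,0,0,0.12, 0.008,0,0,0,0.12, 0.008,0,0,0,0.12, 0.006,0,0,0,0.12, 0,0,0,0,0.12]'
python3 look.py w5
```

```text
time_s: 8.7
ee_pos: [0.5421, -0.0972, -0.0198]
eef_rot: [3.118, 0.01, 1.339]
wrist_force: [-0.5, -1.4, 0.5]
gripper_width: 0.0105
t 8.7 pos [ 0.5421 -0.0972 -0.0198] rot [3.118 0.01  1.339] F [-0.54 -1.42  0.48]
0.58 19358 ((556.1176147460938, -33.701995849609375), (114.63471221923828, 42.40977478027344), 76.47763061523438)
bare_foot [(array([ 0.558, -0.007,  0.05 ]), 0.67)]
pad_top [(array([ 0.558, -0.01 ,  0.048]), 0.92)]
```

View pics/w5.png

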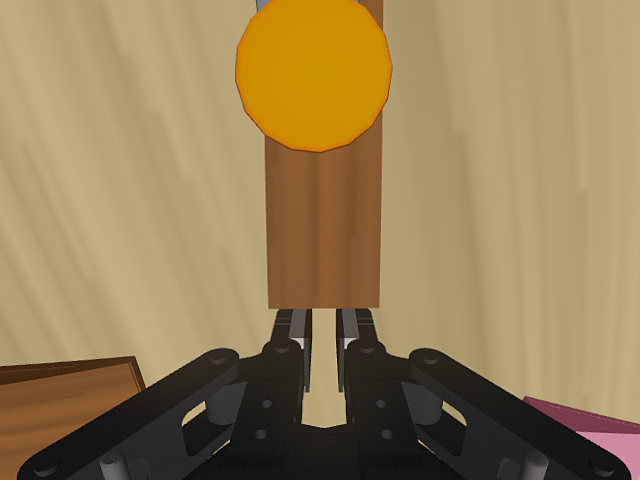

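```bash
cat > rel.py <<'E'
import sys
from h import *
o=manip.get_obs();im,d=manip.snapshot('wrist');save(sys.argv[1],im)
P=cloud('wrist',d,o);M=R.from_euler('xyz',o['eef_rot']).as_matrix();T=(P-o['ee_pos'])@M
hsv=cv2.cvtColor(im,cv2.COLOR_RGB2HSV)
m=(hsv[...,0]<24)&(hsv[...,1]>230)&(hsv[...,2]>150)&(P[...,2]>.04)&(P[...,2]<.06)
c,n=P[m],m.sum()
(cx,cy),r=cv2.minEnclosingCircle((c[:,:2]*1000).astype(np.float32))
w=(hsv[...,1]<230)&(P[...,2]>.006)&(P[...,2]<.03)&(abs(T[...,1])<.03)&(T[...,0]<.075)&(T[...,0]>-.0)
W=P[w];b=T[w]; butt=np.percentile(b[abs(b[:,1])<.015][:,0],1)
ctr=(b[(b[:,0]>.02)&(b[:,0]<.045)]); lo,hi=np.percentile(ctr[:,1],[1,99])
pad=np.array([cx/1000,cy/1000,.05]);
tp=(pad-o['ee_pos'])@M
print('t',round(float(o['time_s']),2),'pos',o['ee_pos'].round(4),'rot',o['eef_rot'].round(3),'F',o['wrist_force'].round(2))
print('pad',pad.round(4),'median z',np.median(c[:,2]).round(4),'r',round(r,1),n,'| tool pad',tp.round(4),'butt x',butt.round(4),'wedge y',lo.round(4),hi.round(4))
# height-free: horizontal distance pad-butt along tool x in world
h=M[:,0].copy();h[2]=0;h/=np.linalg.norm(h);
bw=W[(abs(b[:,1])<.015)];bx=np.percentile((bw-pad)@h,1);print('pad-butt along',round(-bx,4),'foot x in wedge',round(-bx-.055,4))
A=np.c_[W[:,:2],np.ones(len(W))];k=np.linalg.lstsq(A,W[:,2],rcond=None)[0];print('slope dir',np.degrees(np.arctan2(-k[1],-k[0])).round(1),np.hypot(*k[:2]).round(4),'surface z at foot',(k@[pad[0],pad[1],1]).round(4))
E
python3 rel.py w6
```

```text
t 8.9 pos [ 0.5415 -0.0995 -0.0198] rot [3.118 0.011 1.337] F [-0.4   0.06  0.11]
pad [ 0.5593 -0.0066  0.05  ] median z 0.0498 r 19.7 18582 | tool pad [ 0.0937 -0.0025 -0.0709] butt x 0.0077 wedge y -0.0207 0.0205
pad-butt along 0.0864 foot x in wedge 0.0314
slope dir 76.4 0.1677 surface z at foot 0.0099
```

```bash
python3 -m creep '[0.004,0,0,0,0.12, 0.003,0,0,0,0.12, 0.003,0,0,0,0.12, 0,0,0,0,0.12]'
python3 rel.py w7
```

```text
time_s: 9.28
ee_pos: [0.5436, -0.0907, -0.02]
eef_rot: [3.119, 0.011, 1.333]
wrist_force: [-0.0, 0.2, -0.7]
gripper_width: 0.0099
t 9.28 pos [ 0.5436 -0.0907 -0.02  ] rot [3.119 0.011 1.333] F [-0.01  0.24 -0.66]
pad [ 0.5593 -0.0064  0.05  ] median z 0.0497 r 19.8 19207 | tool pad [ 0.0848 -0.0029 -0.071 ] butt x 0.0076 wedge y -0.0207 0.0204
pad-butt along 0.0775 foot x in wedge 0.0225
slope dir 76.2 0.1762 surface z at foot 0.0107
```

View pics/w7.png

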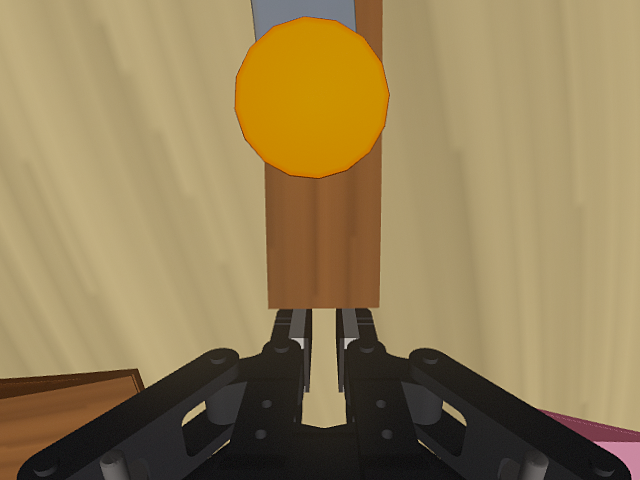

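```bash
python3 -m creep '[0.003,0,0,0,0.12, 0.002,0,0,0,0.12]'; python3 -m creep '[0.002,0,0,0,0.12]';  python3 -m creep '[0,0,0,0,0.12]'
python3 rel.py w8
```

```text
time_s: 9.5
ee_pos: [0.5446, -0.0863, -0.0201]
eef_rot: [3.119, 0.012, 1.333]
wrist_force: [-0.7, -0.5, 0.5]
gripper_width: 0.0104
time_s: 9.58
ee_pos: [0.5451, -0.0843, -0.0201]
eef_rot: [3.119, 0.012, 1.333]
wrist_force: [0.2, -0.2, 0.0]
gripper_width: 0.0103
time_s: 9.67
ee_pos: [0.5453, -0.0839, -0.02]
eef_rot: [3.119, 0.012, 1.333]
wrist_force: [0.3, -1.0, 0.7]
gripper_width: 0.0102
t 9.67 pos [ 0.5453 -0.0839 -0.02  ] rot [3.119 0.012 1.333] F [ 0.32 -1.05  0.72]
pad [ 0.5592 -0.0065  0.05  ] median z 0.0498 r 19.8 18298 | tool pad [ 0.0777 -0.003  -0.0711] butt x 0.0075 wedge y -0.0207 0.0205
pad-butt along 0.0705 foot x in wedge 0.0155
slope dir 75.6 0.175 surface z at foot 0.012
```

```bash
python3 -m creep '[0.002,0,0,0,0.12]'; python3 -m creep '[0.0015,0,0,0,0.12]'; python3 -m creep '[0.0015,0,0,0,0.12]'
```

```text
time_s: 9.8
ee_pos: [0.5454, -0.0828, -0.0201]
eef_rot: [3.119, 0.013, 1.333]
wrist_force: [-2.3, -10.6, 2.9]
gripper_width: 0.0101
time_s: 9.88
ee_pos: [0.5455, -0.0824, -0.0201]
eef_rot: [3.119, 0.014, 1.332]
wrist_force: [-2.1, -9.8, 4.2]
gripper_width: 0.0105
time_s: 9.97
ee_pos: [0.5454, -0.0825, -0.0201]
eef_rot: [3.12, 0.016, 1.33]
wrist_force: [-2.5, -10.1, 3.4]
gripper_width: 0.0104
```

The force jumped to 10 N, so the wedge is snug. Backing off and checking.

```bash
python3 -m creep '[-0.004,0,0,0,0.12, -0.008,0,0,0,0.12, -0.010,0,0,0,0.12, 0,0,0,0,0.12]'
python3 rel.py w9
python3 - <<'E'
from h import *
for n in ['side','top']:
    im,d=manip.snapshot(n);P=cloud(n,d);hsv=cv2.cvtColor(im,cv2.COLOR_RGB2HSV)
    save(n+'9',cv2.resize(im[130:330,230:480] if n=='side' else im[190:340,230:430],None,fx=3,fy=3,interpolation=cv2.INTER_CUBIC))
    m=(hsv[...,0]<16)&(hsv[...,1]>180)&(hsv[...,2]>120)&(np.hypot(P[...,0]-.56,P[...,1]+.008)<.04)
    Q=P[m];T=Q[Q[:,2]>.044];print(n,'pad',len(Q),T.mean(0).round(4))
E
```

```text
time_s: 10.3
ee_pos: [0.5398, -0.1055, -0.0198]
eef_rot: [3.12, 0.016, 1.331]
wrist_force: [0.4, -1.4, -0.5]
gripper_width: 0.0104
t 10.3 pos [ 0.5398 -0.1055 -0.0198] rot [3.12  0.016 1.331] F [ 0.43 -1.4  -0.5 ]
pad [ 0.5592 -0.0064  0.05  ] median z 0.0498 r 19.7 15856 | tool pad [ 0.0998 -0.0031 -0.0714] butt x 0.0075 wedge y -0.0206 0.0206
pad-butt along 0.0928 foot x in wedge 0.0378
slope dir 75.4 0.0762 surface z at foot 0.0163
side pad 204 [ 0.5586 -0.0052  0.0501]
top pad 132 [ 0.5603 -0.0087  0.05  ]
```

View pics/side9.png

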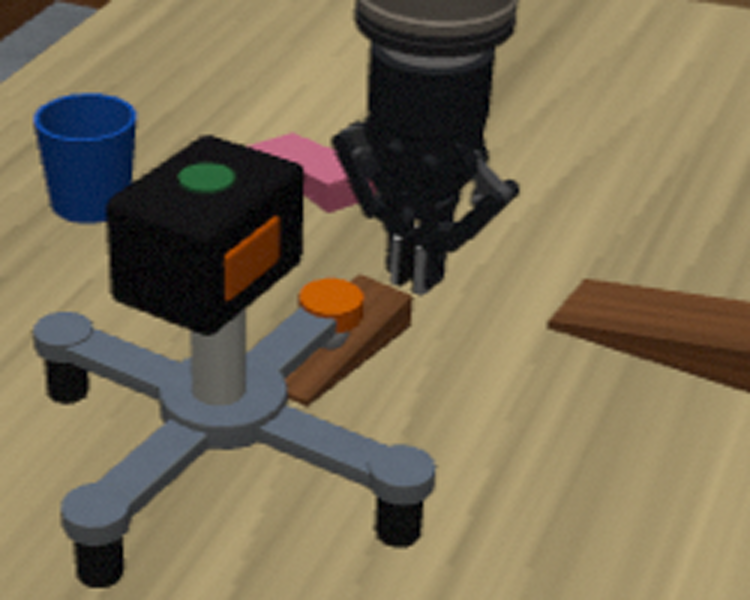

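View pics/w9.png

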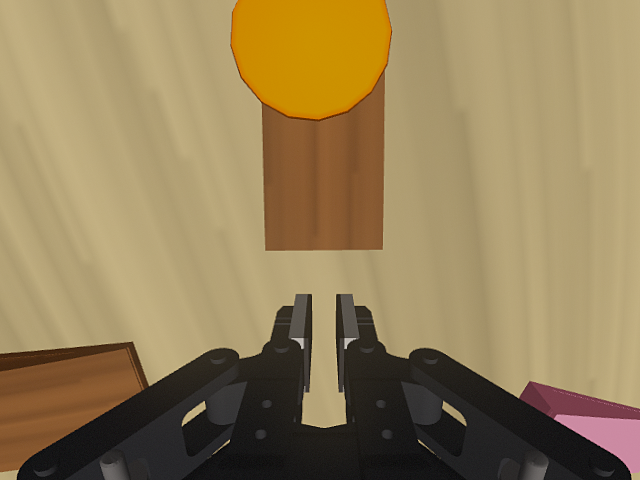

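The wedge is snug and the pad hasn't moved, still at (0.5592, −0.0064) with top z 0.050. Now I raise the tool and turn it about 60°, so the wrist camera and knuckles stay clear of the head while pressing.

```bash
python3 -m creep '[0,0,-0.02,0,0, 0,0,-0.03,0,0, 0,0,-0.03,0,0, 0,0,-0.02,0,0, 0,0,0,0,0, 0,0,0,0,0]'
python3 - <<'E'
from h import *
o=manip.get_obs();im,d=manip.snapshot('wrist');save('w10',im);P=cloud('wrist',d,o)
hsv=cv2.cvtColor(im,cv2.COLOR_RGB2HSV)
m=(hsv[...,0]<24)&(hsv[...,1]>230)&(hsv[...,2]>150)&(abs(P[...,2]-.05)<.01)
(cx,cy),r=cv2.minEnclosingCircle((P[m][:,:2]*1000).astype(np.float32));print('pad',cx,cy,r)
for q in manip.cut_out('wedge','wrist'):
    g=q['region'];Q=P[g];Q=Q[~np.isnan(Q[:,0])]
    if np.hypot(*(np.median(Q,0)[:2]-[.55,-.05]))>.05: continue
    Q=Q[(Q[:,2]>.003)&(Q[:,2]<.027)]
    rc=cv2.minAreaRect(Q[:,:2].astype(np.float32)*1000);print(round(q['score'],2),rc)
    for yaw in (76,76.5,77):
        a=np.radians(yaw);u=np.array([np.cos(a),np.sin(a)]);v=np.array([-u[1],u[0]])
        p=Q[:,:2]-np.array([cx,cy])/1000;s=p@u;l=p@v;k=s<-.02
        print(yaw,'foot x in wedge',(-np.percentile(s,.3)-.055).round(4),'y',-(np.percentile(l[k],[.5,99.5]).mean()).round(4),'width',np.ptp(np.percentile(l[k],[.5,99.5])).round(4),'front end',(np.percentile(s,99.7)).round(4))
E
python3 to.py 0.559 -0.008 0.08 0.29
```

```text
time_s: 10.95
ee_pos: [0.5381, -0.0982, 0.0835]
eef_rot: [3.122, 0.013, 1.335]
wrist_force: [0.5, 0.1, -0.7]
gripper_width: 0.0001
pad 559.1181030273438 -6.665822505950928 19.6491756439209
0.72 ((560.4131469726562, -16.8004150390625), (109.76917266845703, 42.18252944946289), 76.10335540771484)
76 foot x in wedge 0.0091 y 0.0037 width 0.0418 front end 0.0446
76.5 foot x in wedge 0.0091 y 0.0034 width 0.0417 front end 0.0444
77 foot x in wedge 0.0091 y 0.003 width 0.0416 front end 0.0442
t 11.05 pos [ 0.5377 -0.0981  0.0826] rot [3.1233 0.0129 1.3356] w -0.0002 F [ 0.65 -1.1   0.1 ] j [ 0.3   0.37 -0.3   2.    0.18  0.77 -0.34]
tool shift [ 0.0926 -0.0004  0.0014] turn 1.0456
```

View pics/w10.png

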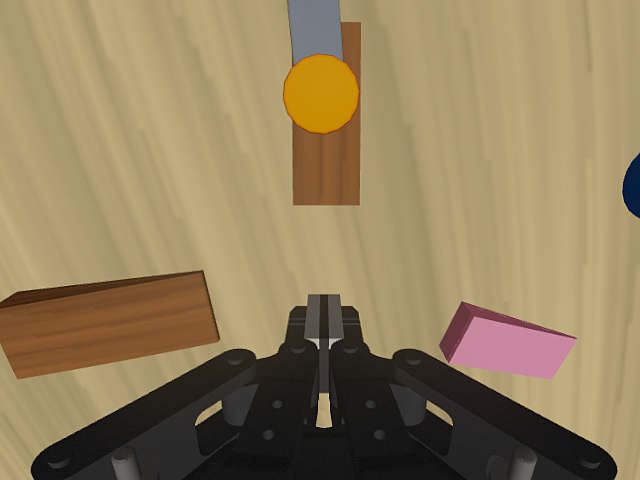

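The measured foot position in the wedge frame is x≈9–11 mm, y≈3.5 mm, well inside the window. Now the turn.

```bash
python3 -m creep '[0,0,0,0.112,0, 0,0,0,0.112,0, 0,0,0,0.112,0, 0,0,0,0.112,0, 0,0,0,0.112,0, 0,0,0,0.112,0, 0,0,0,0.112,0, 0,0,0,0.112,0, 0,0,0,0.112,0, 0,0,0,0,0]'
python3 to.py 0.559 -0.009 0.07 0.29
```

```text
time_s: 11.88
ee_pos: [0.5313, -0.0966, 0.0701]
eef_rot: [3.128, 0.007, 0.281]
wrist_force: [-0.4, -0.4, 0.1]
gripper_width: -0.0003
t 11.88 pos [ 0.5313 -0.0966  0.0701] rot [3.1279 0.0074 0.281 ] w -0.0003 F [-0.43 -0.36  0.09] j [ 0.11  0.38 -0.07  2.02  0.06  0.75 -1.29]
tool shift [ 0.051  -0.0765 -0.0014] turn -0.009
```

```bash
python3 -m creep '[0.0125,-0.019,-0.001,0,0, 0.0125,-0.019,-0.001,0,0, 0.0125,-0.019,-0.001,0,0, 0.0125,-0.019,-0.001,0,0, 0,0,0,0,0, 0,0,0,0,0]'
python3 to.py 0.559 -0.009 0.035 0.29
python3 - <<'E'
from h import *
im,d=manip.snapshot('side');save('side11',cv2.resize(im[60:310,230:480],None,fx=2.4,fy=2.4,interpolation=cv2.INTER_CUBIC))
E
```

```text
time_s: 12.38
ee_pos: [0.5555, -0.0065, 0.0666]
eef_rot: [3.129, 0.017, 0.303]
wrist_force: [-0.1, -0.1, 0.1]
gripper_width: 0.0
t 12.38 pos [ 0.5555 -0.0065  0.0666] rot [3.1291 0.0169 0.3033] w 0.0 F [-0.08 -0.12  0.06] j [-0.03  0.41 -0.1   1.98  0.08  0.77 -1.45]
tool shift [0.0031 0.003  0.0316] turn 0.0133
```

View pics/side11.png

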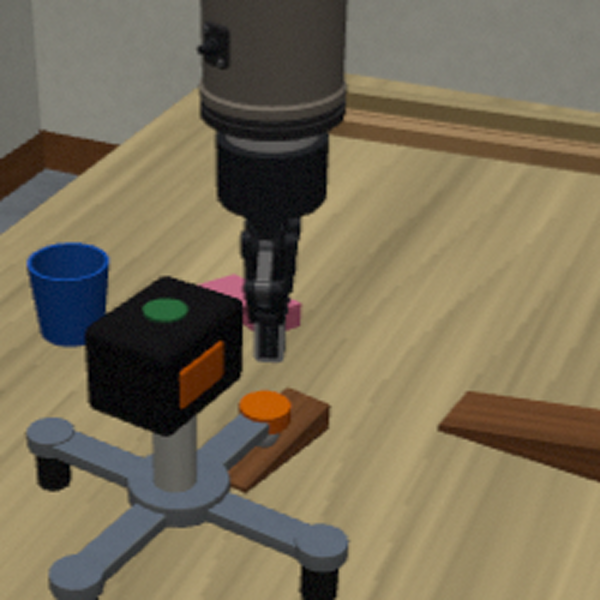

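The fingers hang above the pad, clear of the head. I descend most of the way, then take 1–2 mm rows.

```bash
python3 -m creep '[0.003,0.003,0.012,0,0, 0,0,0.012,0,0, 0,0,0.008,0,0, 0,0,0,0,0]'
python3 to.py 0.559 -0.008 0.024 0.29
python3 -m creep '[0,0,0.002,0,0, 0,0,0,0,0]'; python3 -m creep '[0,0,0.002,0,0]';python3 to.py 0.559 -0.008 0.024 0.29
```

```text
time_s: 12.77
ee_pos: [0.5578, -0.0117, 0.0307]
eef_rot: [3.129, 0.019, 0.305]
wrist_force: [-1.4, 0.4, -0.7]
gripper_width: 0.0
t 12.77 pos [ 0.5578 -0.0117  0.0307] rot [3.1291 0.0186 0.3055] w 0.0 F [-1.38  0.39 -0.69] j [-0.03  0.47 -0.1   1.99  0.09  0.7  -1.45]
tool shift [ 0.0024 -0.0032  0.0066] turn 0.0155
time_s: 12.93
ee_pos: [0.5567, -0.0128, 0.0272]
eef_rot: [3.129, 0.021, 0.305]
wrist_force: [-0.4, 0.1, -0.5]
gripper_width: 0.0001
time_s: 13.02
ee_pos: [0.5568, -0.0131, 0.0254]
eef_rot: [3.129, 0.021, 0.304]
wrist_force: [0.5, -0.4, -0.7]
gripper_width: -0.0
t 13.02 pos [ 0.5568 -0.0131  0.0254] rot [3.1293 0.0208 0.3043] w -0.0 F [ 0.49 -0.36 -0.74] j [-0.03  0.47 -0.1   1.99  0.09  0.7  -1.45]
tool shift [ 0.0037 -0.0043  0.0013] turn 0.0143
```

```bash
python3 -m creep '[0.003,-0.004,0,0,0, 0,0,0,0,0]'; python3 -m creep '[0,0,0.001,0,0]'; python3 -m creep '[0,0,0.001,0,0]'; python3 to.py 0.559 -0.008 0.022 0.29
```

```text
time_s: 13.18
ee_pos: [0.5586, -0.0083, 0.0254]
eef_rot: [3.129, 0.021, 0.304]
wrist_force: [-0.5, -0.4, 1.0]
gripper_width: 0.0
time_s: 13.27
ee_pos: [0.5589, -0.0081, 0.0247]
eef_rot: [3.129, 0.02, 0.304]
wrist_force: [0.4, -0.3, 0.1]
gripper_width: -0.0001
time_s: 13.35
ee_pos: [0.5591, -0.0079, 0.024]
eef_rot: [3.129, 0.019, 0.304]
wrist_force: [-6.1, -0.7, 16.9]
gripper_width: 0.0001
t 13.35 pos [ 0.5591 -0.0079  0.024 ] rot [3.129  0.0195 0.3043] w 0.0001 F [-6.08 -0.67 16.86] j [-0.04  0.48 -0.1   1.99  0.09  0.69 -1.46]
tool shift [-0.0001  0.0001  0.002 ] turn 0.0143
```

```bash
python3 -m creep '[0,0,0.0003,0,0]'; python3 -m creep '[0,0,0.0003,0,0]'
```

```text
time_s: 13.43
ee_pos: [0.5591, -0.0078, 0.0241]
eef_rot: [3.129, 0.019, 0.305]
wrist_force: [-3.9, -0.8, 8.0]
gripper_width: -0.0002
time_s: 13.52
ee_pos: [0.5591, -0.0079, 0.0242]
eef_rot: [3.129, 0.019, 0.305]
wrist_force: [-1.3, -1.1, 4.2]
gripper_width: -0.0003
```

```bash
python3 -m creep '[0,0,0.0008,0,0]'; python3 -m creep '[0,0,0.0008,0,0]'; python3 -m creep '[0,0,0.0008,0,0]'
```

```text
time_s: 13.6
ee_pos: [0.5592, -0.0079, 0.024]
eef_rot: [3.128, 0.019, 0.305]
wrist_force: [-6.3, -0.4, 17.4]
gripper_width: -0.0002
time_s: 13.68
ee_pos: [0.5592, -0.0079, 0.024]
eef_rot: [3.128, 0.019, 0.305]
wrist_force: [-7.8, -0.3, 18.8]
gripper_width: 0.0001
time_s: 13.77
ee_pos: [0.5592, -0.008, 0.024]
eef_rot: [3.128, 0.019, 0.305]
wrist_force: [-7.4, -0.5, 15.8]
gripper_width: -0.0002
```

```bash
python3 -m creep '[-0.0002,0,0.0007,0,0, -0.0002,0,0.0007,0,0, -0.0002,0,0.0007,0,0]';  python3 -m creep '[-0.0002,0,0.0007,0,0, -0.0002,0,0.0007,0,0]'; python3 -m creep '[-0.0002,0,0.0007,0,0, -0.0002,0,0.0007,0,0, -0.0002,0,0.0007,0,0]'
python3 - <<'E'
from h import *
o=manip.get_obs();print(o['wrist_force'].round(1),o['time_s'])
im,d=manip.snapshot('side');save('side12',cv2.resize(im[60:310,230:480],None,fx=2.4,fy=2.4,interpolation=cv2.INTER_CUBIC))
P=cloud('side',d);hsv=cv2.cvtColor(im,cv2.COLOR_RGB2HSV)
m=(hsv[...,0]<16)&(hsv[...,1]>180)&(hsv[...,2]>120)&(np.hypot(P[...,0]-.56,P[...,1]+.008)<.04)
Q=P[m];T=Q[Q[:,2]>.044];print('pad z',T.mean(0).round(4),manip.get_obs()['wrist_force'].round(1))
E
```

```text
time_s: 14.02
ee_pos: [0.5592, -0.0079, 0.0241]
eef_rot: [3.127, 0.017, 0.305]
wrist_force: [-2.4, 0.0, 9.7]
gripper_width: 0.0002
time_s: 14.18
ee_pos: [0.5592, -0.0079, 0.0241]
eef_rot: [3.127, 0.016, 0.305]
wrist_force: [-4.3, -0.1, 12.1]
gripper_width: -0.0002
time_s: 14.43
ee_pos: [0.5593, -0.0079, 0.0241]
eef_rot: [3.126, 0.014, 0.305]
wrist_force: [-2.8, 1.0, 11.5]
gripper_width: -0.0001
[-2.8  1.  11.5] 14.4333
pad z [5.56e-01 1.00e-04 5.03e-02] [-4.2 -0.4 10.5]
```

View pics/side12.png

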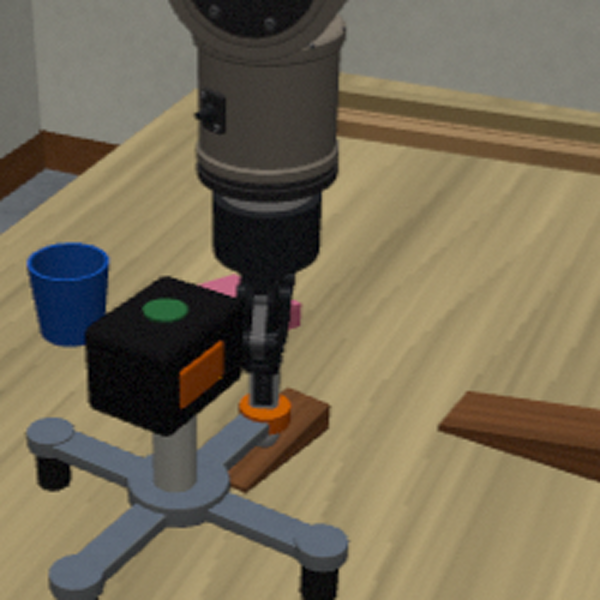

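I held the press at about 10–18 N for 0.9 s without the pad giving. Now retreat straight up, then back.

```bash
python3 -m creep '[0,0,-0.005,0,0, 0,0,-0.015,0,0, 0,0,-0.03,0,0, 0,0,-0.03,0,0, -0.01,0.02,-0.03,0,0, -0.01,0.03,-0.02,0,0, -0.01,0.035,0,0,0, -0.01,0.035,0,0,0, -0.01,0.03,0,0,0, 0,0,0,0,0]'
python3 - <<'E'
from h import *
o=manip.get_obs();print(o['ee_pos'].round(3),o['wrist_force'].round(1),o['time_s'])
for n in ['side','top','wrist']:
    im,d=manip.snapshot(n);P=cloud(n,d,o);hsv=cv2.cvtColor(im,cv2.COLOR_RGB2HSV)
    save(n+'13',im)
    m=(hsv[...,0]<24)&(hsv[...,1]>180)&(hsv[...,2]>120)&(np.hypot(P[...,0]-.56,P[...,1]+.008)<.04)
    Q=P[m];T=Q[Q[:,2]>.044]
    if len(T): print(n,'pad',len(T),T.mean(0).round(4),np.round(cv2.minEnclosingCircle(T[:,:2].astype(np.float32)*1000)[0],1))
    print(n,'stand',[(np.round(r['position'],3),round(r['score'],2)) for r in manip.tip_of('stand',n)])
    for q in manip.cut_out('wedge',n):
        g=q['region'];Q=P[g];Q=Q[~np.isnan(Q[:,0])]
        if np.hypot(*(np.median(Q,0)[:2]-[.55,-.05]))>.05: continue
        Q=Q[(Q[:,2]>.003)&(Q[:,2]<.027)];print(n,'wedge',cv2.minAreaRect(Q[:,:2].astype(np.float32)*1000))
E
```

```text
time_s: 15.32
ee_pos: [0.5591, -0.1668, 0.1682]
eef_rot: [3.124, 0.009, 0.314]
wrist_force: [0.1, -0.5, -0.4]
gripper_width: 0.0
[ 0.559 -0.167  0.168] [ 0.1 -0.5 -0.4] 15.3167
side pad 201 [ 0.5587 -0.0054  0.0501] [559.5  -5. ]
side stand [(array([0.581, 0.103, 0.   ]), 0.94)]
side wedge ((550.4843139648438, -14.620235443115234), (114.99365997314453, 39.28486251831055), 86.31423950195312)
top pad 215 [ 0.559  -0.0051  0.0502] [559.1  -5.4]
top stand [(array([0.574, 0.103, 0.003]), 0.82)]
top wedge ((558.5169067382812, -26.61572265625), (85.49075317382812, 43.03733825683594), 76.06268310546875)
wrist pad 1913 [ 0.5603 -0.0161  0.0503] [560.2 -15. ]
wrist stand [(array([0.574, 0.109, 0.001]), 0.97), (array([ 0.559, -0.008,  0.035]), 0.63)]
wrist wedge ((560.5563354492188, -25.801090240478516), (110.5699462890625, 43.92290496826172), 75.95938873291016)
```

View pics/side13.png

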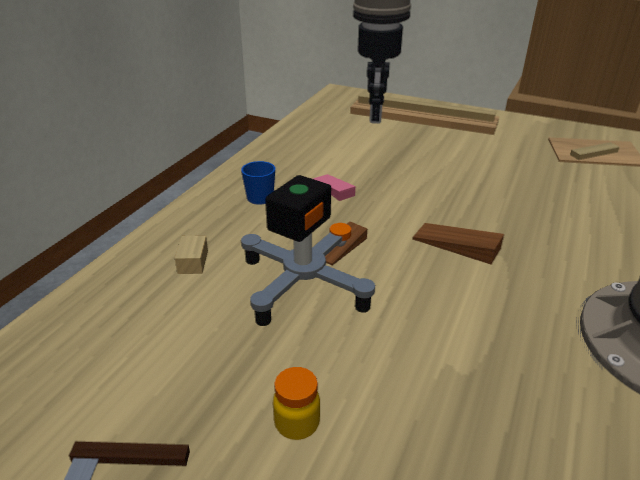

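View pics/wrist13.png

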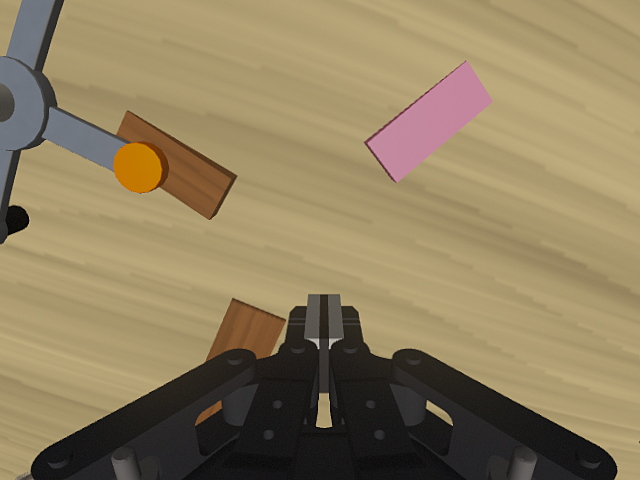

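The relative position is unchanged: in one wrist image the foot is about 10 mm towards the thin end and 3 mm off the centre line. The pad top is at 0.050 and the arm is clear, so I hand in.

```bash
python3 -m creep '[0,0,0,0,0, 0,0,0,0,0, 0,0,0,0,0]'; python3 -c "
from workcell import manip
print(manip.finish_job())"
```

```text
time_s: 16.02
ee_pos: [0.56, -0.1576, 0.1671]
eef_rot: [3.127, 0.01, 0.324]
wrist_force: [-0.1, -0.7, -0.5]
gripper_width: 0.0
the job is handed in; nothing more can be done
None
```

I pushed the smaller brown wedge thin end first under the bare foot until it was snug, and the stand stayed firm when I pressed the orange pad. I then moved the arm clear and handed in at about 16 s. No verdict is reported.

**Last checks**
- **Wedge:** the foot sits about 10 mm from the wedge's middle towards the thin end and about 3 mm off its centre line, both inside the limits.
- **Press test:** the press was mostly 10–18 N for just over 1 s, with one dip to 4 N near the start. The pad top stayed at z ≈ 0.050 m.
- **Stand:** its pad was within about 1–2 mm of where it started.
- **Other things:** the glue jar, offcut, tub and look-alikes appear untouched in the pictures.

**What disagreed**
- **Finger position:** the real fingertips were about 26–32 mm behind the reported TCP. Both the wrist and side cameras showed this, so my first approach only hovered over the wedge. I allowed for the offset afterwards. While finding it, the tips touched the bench once at about 11 N.
- **Push force:** the last push reached about 10 N, just over the 9 N that can shift the stand. No shift showed in the pictures.
- **Final wrist picture:** its absolute positions were about 9 mm off because the arm was still settling, so I used only relative positions from it.

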